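# Open the filter bay of the louvred air-filter unit

## Task

Open the filter bay of the unit with the louvred (slotted) cover: press its snap tab all the way in, then gently push the released cover along its track, over the tab, until the filter opening is completely uncovered and the cover lies flat on the landing. Only press and push with the fingertips: do not lift or squeeze the cover, and leave the other unit and everything else on the bench as it is.

Things in the scene. Friction and masses are not known exactly. Their poses are not given: they have to be found in the camera images.
- filter: the air-filter unit, the one of the two whose cover is louvred: a fixed off-white case 235 long (its x) x 150 wide (its y), flat deck 70 above the bench. Origin at the centre of its underside, on the bench. Its +x runs from the cover over the tab to the empty landing: the way the cover slides off
- filter_opening (a point): centre of the filter opening in that deck, at deck height, x -32 in the unit's frame; the opening is 60 (x) x 68 (y). The deck behind the cover (unit's x -117 to -77) is free but for two corner lugs 10 high at x -77..-72, outside |y| = 40
- filter_landing (a point): middle of the track's far end at deck height, at the foot of a 10 high stop bar across it, x 98 in the unit's frame. The track: two runners 3 high on which the cover slides, and guide walls 10 high with inner faces at y +-47, from the lugs to this bar
- filter_cover: the louvred cover: a loose grey plastic slab 76 (x) x 90 (y) x 20 high, 0.1 to 0.2 kg, six dark slots in its top. Origin at the centre of its underside, axes as the unit's. Seated: at x -32, z 73 in the unit's frame. With the tab in, it slides along +x with 1 to 2 N; 92 mm to the stop bar; the opening is clear after 68 mm
- filter_cover_rear (a point): centre of the cover's upright rear (-x) face, the one to push, 10 mm above the cover's underside; seated, the face is at x -70 and spans heights 73 to 93 above the bench
- filter_tab_top (a point): centre of the top of that unit's snap tab, a grey ribbed tongue 36 (x) x 26 (y) in a thin dark frame on the deck, 3 mm beyond the seated cover's +x edge, at x 27, y 0 in the unit's frame. Its top is 9 above the deck when out (blocking the cover) and 1 above it when fully in; the point moves with the tab
- filter_tab (a joint): how far that tab is pressed straight down into the deck, m: 0 out (starts 0 to 0.0012), 0.008 fully in (hard stop). No return spring: about 4 N of friction, it stays where it is left; the cover passes over it from 0.006 on
- dryer: the other unit, same case, track and deck, with a plain cover; same origin and axes; to be left alone
- dryer_cover: its plain grey cover, same slab with a round knob 22 wide and 16 high on top, origin at the centre of its underside; to be left alone
- dryer_tab (a joint): its snap tab, m pressed; to be left alone
- amber: amber glass bottle, 48 wide, 125 tall, standing between the two units; origin at centre of its foot
- jar: white jar, 52 wide, 70 tall, nearer the robot between the units; origin at centre of its foot
- beaker: glass beaker, 64 wide, 85 tall, beyond the gap between the units; origin at centre of its foot
- driver: screwdriver lying on the bench at the robot's right, origin on the bench side of it
- cartridge: spare white filter block 58 x 66 x 22 on the bench at the robot's left, origin under its centre
- vialtray: white divided tray 100 x 140 x 35 at the far side, origin under its centre
- amber2: larger amber bottle, 68 wide, 150 tall, at the far side, origin at centre of its foot
Not all that is in view belongs to the job. Leave any green or orange look-alike of the filter_cover alone.

How it is judged:
On the way, in this order (a step that is already met when the one before it is completed fails the run):
1. the louvred unit's tab is pressed in (at least 6.5 of its 8 mm) while its cover is still on its seat (value of joint filter_tab above 0.0065 m and x of filter_cover in the frame of filter below -0.024 m), for 0.1 s.
2. the cover is pushed off its seat, clear of the opening, flat on its track (x of filter_cover in the frame of filter above 0.034 m and z of filter_cover in the frame of filter between 0.069 and 0.077 m and angle between filter_cover's own z axis and vertical below 0.06 rad), for 0.2 s.
At the end, for the whole second after the job is handed in: The louvred cover rests, still, flat on the runners of its own unit (height within 4 mm of seated, tilt under 0.06 rad), pushed at least 66 mm along the track so that the opening is uncovered (within 2 mm), and its tab is still in (at least 6 mm) (all of step 2 and value of joint filter_tab above 0.006 m and linear speed of filter_cover below 0.01 m/s); the robot touches nothing.
It fails at once if the louvred cover is lifted (more than 6 mm) or tipped (more than 0.15 rad) (z of filter_cover in the frame of filter above 0.079 m or angle between filter_cover's own z axis and vertical above 0.15 rad).
It fails at once if the cover is squeezed or rammed by the fingers (over 30 N) (contact force between the fingers and filter_cover above 30 N).
It fails at once if the other unit is disturbed: its tab pressed over 4 mm or its cover moved over 8 mm (value of joint dryer_tab above 0.004 m or distance of dryer_cover from where it was at the start of the episode above 0.008 m).
It fails at once if another thing on the bench is moved more than 15 mm (distance of any of amber, jar, beaker, driver, cartridge, vialtray, amber2 from where it was at the start of the episode above 0.015 m).
It also fails if it takes over 42 s, if anything falls off the work surface, if the arm or the gripper's body presses on something with over 40 N, if the wrist force passes 120 N, or if a joint passes its speed limit or range.

## Robot

A 6-joint arm with a two-finger parallel gripper is mounted at the origin on the work surface. World frame = base frame: x ahead of the robot, y to its left, z up, the work surface at z = 0. Lengths are in m, angles in rad, forces in N, time in s.
With the tool pointing down it reaches from about 0.4 to 0.925 m from the base axis. Payload 3.4 kg.
Tool frame: the origin (TCP) lies on the centre line of the jaws, within the pads' length; the fingertips stand 17 mm ahead of it and the grasp point (between the pads) lies 2 mm behind it; z points along the fingers, y is the line along which they close (so a half turn about z gives the same grasp; the last joint's range is limited). The gripper opens to 85 mm and grips with 20 to 120 N. Pads are 22 mm wide; open, the fingers measure 114 mm over their backs; the gripper's body (76 mm by 85 mm) begins 54 mm behind the grasp point. The pads swing forward as they close: fully open they stand 13 mm farther back than shut.
Start: joints at [1.2, 0.307, 1.506, -0, 1.328, -0.073], TCP at [0.168, 0.55, 0.248] pointing down, gripper open.
Joint ranges: [-3.12, 3.12], [-1.05, 2.28], [0.14, 2.33], [-1.42, 4.57], [0.1, 2.73], [-2.68, 2.68]. Speed limits (rad/s): [2.57, 2.57, 3.14, 3.14, 3.14, 3.14].

## Interface

Orientations are given as a rotation vector (axis times angle).
In Python, from bench import arm gives the robot as it stands. The module is installed in compiled form; this text tells all that it offers.
- The arm moves only by the shell command python3 -m pendant 'ROWS' [FORCE]. ROWS is text: rows parted by semicolons, each of 7 numbers parted by spaces: the shift along the tool's x, y, z in cm, then the turn, a rotation vector about the tool's x, y, z in rad, then the opening, from -1 (shut) to 1 (fully open). A call has 1 to 12 rows; each row is the pose to reach, as a shift and turn from the pose commanded when the call began, along the tool's axes at that moment; what a row does not reach only later rows make up. A row lasts 1/12 s, in which the tool goes at most 41.7 mm and 7.16 degrees, less where a joint would pass 70% of its speed; a pose out of reach is approached as far as the arm can. A call with a gripper value outside its range is refused whole. The fingers move at their own pace and stop on an object; FORCE is the grip in N (left out, the last holds). Time passes only in rows, so rows that repeat a pose let the fingers close. It gives the time, the measured TCP pose, the force, the opening and the grip force at its end, in the units of the state.
- arm.observe(): the state, without advancing time (a new reading comes with each control period).
- arm.capture(name): name is "scene" or "top" or "wrist"; returns a dict with "img" (480x640x3 uint8, red, green, blue), "mtx" (3x3 intrinsics, pixels), "cam_to_world" (4x4, takes a point from camera to world coordinates). Camera axes: x right, y up, looking along -z (the intrinsics and any distortion apply to the point x, -y, -z); pixel columns grow to the right and rows downward; lengths in m; the calibration is good to about 2 mm. A picture is of the moment at which its call begins. There is no depth.
- arm.sign_off(): hands the job in; it is judged then, once.
The state is a dict: "clock": time; "q": joint angles; "qvel": joint speeds; "joint_efforts": joint torques, N m; "ee_pos": TCP position; "tcp_rot": TCP orientation; "ft_force": force on the tool from outside, world axes, zero at the start; "ft_torque": the same for the moment, N m; "width": opening from 0.0 (shut) to 1.0 (fully open); "gripper_force": force on a finger pad.
Only numpy, scipy, OpenCV 4.12 (cv2) and the standard library are available. Lean on these libraries where they do the work, as an engineer would, in place of code of your own. Each camera call takes 0.05 s, during which the arm holds its last target. There are 200 camera calls.

## Working session

There is one attempt and no reset: what is moved stays moved. The work goes in short steps, Python scripts to look and compute and a shell command to move; the robot and the scene stay as the last step left them, time stands still between calls to the robot, and variables do not carry over. Pictures are saved under pics/ and viewed, at most 10 in all, crops included, and the job is handed in when it is done.

```bash
mkdir -p pics
python3 - <<'E'
from bench import arm
import cv2,numpy as np
o=arm.observe();print({k:np.round(v,3) for k,v in o.items()})
for n in("top","scene"):
    c=arm.capture(n);cv2.imwrite(f"pics/{n}0.png",c["img"][:,:,::-1]);print(n,c.keys(),c["mtx"].round(1),c["cam_to_world"].round(3))
E
```

```text
{'clock': np.float64(0.0), 'q': array([ 1.201,  0.308,  1.508, -0.   ,  1.328, -0.073]), 'qvel': array([ 0.   , -0.002, -0.001, -0.   , -0.   , -0.001]), 'joint_efforts': array([ 1.0000e-03, -4.5756e+01, -2.5192e+01, -0.0000e+00,  1.4000e-02,
        0.0000e+00]), 'ee_pos': array([0.168, 0.549, 0.247]), 'tcp_rot': array([-4.640e-01, -3.107e+00,  3.000e-03]), 'ft_force': array([-0.266, -0.111, -0.218]), 'ft_torque': array([-0.019,  0.042, -0.017]), 'gripper_force': np.float64(0.0), 'width': np.float64(1.001)}
top dict_keys(['img', 'mtx', 'cam_to_world']) [[499.9   0.  321.9]
 [  0.  499.9 241.3]
 [  0.    0.    1. ]] [[ 0.013  0.993 -0.119  0.386]
 [-1.     0.011 -0.016 -0.045]
 [-0.015  0.12   0.993  1.441]
 [ 0.     0.     0.     1.   ]]
scene dict_keys(['img', 'mtx', 'cam_to_world']) [[461.    0.  322.4]
 [  0.  461.  241.5]
 [  0.    0.    1. ]] [[ 6.790e-01 -5.820e-01  4.470e-01  1.089e+00]
 [ 7.340e-01  5.400e-01 -4.120e-01 -5.360e-01]
 [-1.000e-03  6.080e-01  7.940e-01  1.029e+00]
 [ 0.000e+00  0.000e+00  0.000e+00  1.000e+00]]
```

View pics/top0.png

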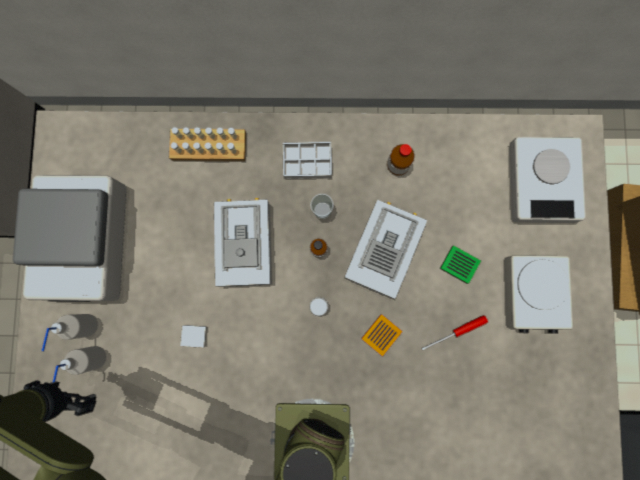

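View pics/scene0.png

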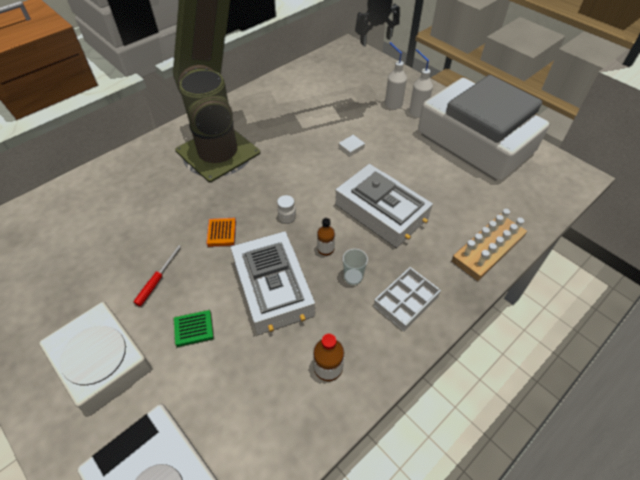

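The louvred unit is at about (387,248) in the top view, with its cover at (382,258) and tab at (391,238). Its +x runs up and slightly right. The plain unit is at (242,243). Next I measure the louvred unit.

```bash
cat > h.py <<'E'
import numpy as np,cv2
def cast(c,px,z):
    px=np.atleast_2d(px).astype(float);K=c["mtx"];T=c["cam_to_world"]
    d=np.c_[(px[:,0]-K[0,2])/K[0,0],-(px[:,1]-K[1,2])/K[1,1],-np.ones(len(px))]@T[:3,:3].T
    o=T[:3,3];return o+d*((z-o[2])/d[:,2])[:,None]
def proj(c,P):
    T=c["cam_to_world"];p=(np.atleast_2d(P)-T[:3,3])@T[:3,:3];K=c["mtx"]
    return np.c_[K[0,0]*p[:,0]/-p[:,2]+K[0,2],-K[1,1]*p[:,1]/-p[:,2]+K[1,2]]
E
python3 - <<'E'
from bench import arm
from h import *
c=arm.capture("top");im=c["img"]
hsv=cv2.cvtColor(im,cv2.COLOR_RGB2HSV)
x0,y0,x1,y1=335,190,435,305
V=hsv[...,2];S=hsv[...,1]
for t in(185,200,215):
    m=np.zeros(V.shape,np.uint8);m[y0:y1,x0:x1]=((V>t)&(S<40))[y0:y1,x0:x1]*255
    cs,_=cv2.findContours(m,0,2);k=max(cs,key=cv2.contourArea)
    P=cast(c,cv2.boxPoints(cv2.minAreaRect(k)),.07)
    print(t,P[:,:2].round(4).tolist(),P.mean(0).round(4),np.linalg.norm(np.diff(P,axis=0),axis=1).round(3))
cv2.imwrite("pics/crop0.png",cv2.resize(im[y0:y1,x0:x1,::-1],None,fx=5,fy=5,interpolation=2))
E
```

```text
185 [[0.4549, -0.0869], [0.6691, -0.1742], [0.6126, -0.3106], [0.4006, -0.2215]] [ 0.5343 -0.1983  0.07  ] [0.231 0.148 0.23 ]
200 [[0.4302, -0.1958], [0.4302, -0.1958], [0.4302, -0.1958], [0.4302, -0.1958]] [ 0.4302 -0.1958  0.07  ] [0. 0. 0.]Traceback (most recent call last):
  File "<stdin>", line 9, in <module>
ValueError: max() iterable argument is empty
```

```bash
cat >> h.py <<'E'
from scipy.spatial.transform import Rotation as Ro
U=np.array([.5343,-.1983,0]);YAW=np.arctan2(-.0873-.0891,.2142+.212)
def uw(x,y,z): # unit frame -> world
    return U+Ro.from_euler('z',YAW).apply([x,y,z])
def to(o,p): # tool shift cm and turn to world p, tool y along unit x
    R=Ro.from_rotvec(o["tcp_rot"]);s=R.inv().apply(np.array(p)-o["ee_pos"])*100
    c,n=np.cos(YAW),np.sin(YAW)
    G=Ro.from_matrix(np.array([[n,c,0],[-c,n,0],[0,0,-1]]))
    return s.round(2),(R.inv()*G).as_rotvec().round(3)
E
python3 -c "
from h import *;print(YAW,uw(.027,0,.25),uw(-.032,0,.07))"
python3 -m pendant '-33 -21 -3 0 0 1.2 -1;-33 -21 -3 0 0 1.2 -1;-33 -21 -3 0 0 1.2 -1;-33 -21 -3 0 0 1.2 -1;-33 -21 -3 0 0 1.2 -1;-33 -21 -3 0 0 1.2 -1;-33 -21 -3 0 0 1.2 -1;-33 -21 -3 0 0 1.2 -1;-33 -21 -3 0 0 1.2 -1;-33 -21 -3 0 0 1.2 -1'
python3 -c "
from h import *;from bench import arm;o=arm.observe();print(o['ee_pos'],to(o,uw(.0,0,.26)))"
```

```text
-0.39242303660718586 [ 0.5592476  -0.20862557  0.25      ] [ 0.50473248 -0.18606229  0.07      ]
clock: 0.98
ee_pos: [0.4252, 0.2489, 0.2787]
tcp_rot: [2.146, 2.291, 0.0]
ft_force: [-0.5, 1.3, 0.5]
width: 0.003
gripper_force: 0.0Traceback (most recent call last):
  File "<string>", line 2, in <module>
    from h import *;from bench import arm;o=arm.observe();print(o['ee_pos'],to(o,uw(.0,0,.26)))
                                                                            ~~^^^^^^^^^^^^^^^^
  File "h.py", line 16, in to
    G=Ro.from_matrix(np.array([[n,c,0],[-c,n,0],[0,0,-1]]))
  File "scipy/spatial/transform/_rotation.pyx", line 1143, in scipy.spatial.transform._rotation.Rotation.from_matrix
ValueError: Non-positive determinant (left-handed or null coordinate frame) in rotation matrix 0: [[-0.38242839  0.92398514  0.        ]
 [-0.92398514 -0.38242839  0.        ]
 [ 0.          0.         -1.        ]].
```

```bash
sed -i 's/\[\[n,c,0\],\[-c,n,0\]/[[-n,c,0],[c,n,0]/' h.py
python3 -c "
from h import *;from bench import arm;o=arm.observe();print(to(o,uw(.0,0,.26)))"
```

```text
(array([-45.33,   7.97,   1.97]), array([0.003, 0.001, 0.458]))
```

```bash
python3 -m pendant '-45.3 8 2 0 0 .458 -1;-45.3 8 2 0 0 .458 -1;-45.3 8 2 0 0 .458 -1;-45.3 8 2 0 0 .458 -1;-45.3 8 2 0 0 .458 -1;-45.3 8 2 0 0 .458 -1;-45.3 8 2 0 0 .458 -1;-45.3 8 2 0 0 .458 -1;-45.3 8 2 0 0 .458 -1;-45.3 8 2 0 0 .458 -1;-45.3 8 2 0 0 .458 -1;-45.3 8 2 0 0 .458 -1'
python3 - <<'E'
from bench import arm
from h import *
c=arm.capture("wrist");im=c["img"][:,:,::-1].copy()
print(c["mtx"].round(0),c["cam_to_world"].round(3))
for p in [(.027,0,.079),(-.070,0,.093),(-.07,.045,.093),(-.07,-.045,.093),(.006,.045,.093),(.006,-.045,.093),(.045,.013,.079),(.045,-.013,.079),(.1175,.075,.07),(.1175,-.075,.07)]:
    u=proj(c,uw(*p))[0];cv2.circle(im,tuple(int(v) for v in u),3,(0,0,255),-1)
cv2.imwrite("pics/w1.png",im)
E
```

```text
clock: 1.98
ee_pos: [0.5375, -0.2007, 0.2575]
tcp_rot: [2.605, 1.747, -0.002]
ft_force: [1.0, 0.4, 0.1]
width: 0.001
gripper_force: 0.0
[[361.   0. 317.]
 [  0. 361. 235.]
 [  0.   0.   1.]] [[ 0.925  0.363  0.113  0.567]
 [-0.38   0.88   0.285 -0.128]
 [ 0.004 -0.307  0.952  0.382]
 [ 0.     0.     0.     1.   ]]
```

View pics/w1.png

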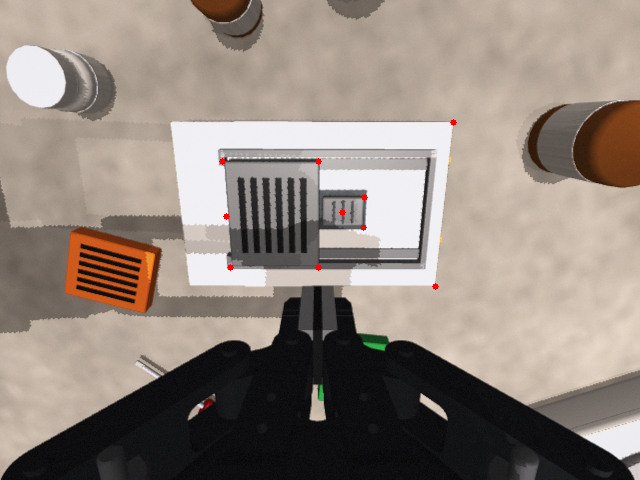

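The wrist view shows the predicted cover corners (222,161)–(319,267) and tab centre (342,212) landing on the real features within about 1–2 mm. The pose estimate is good, so I go to the tab.

```bash
python3 -c "
from h import *;from bench import arm;o=arm.observe();print(o['ee_pos'],to(o,uw(.028,0,.112)))"
```

```text
[ 0.53639806 -0.19766162  0.25740753] (array([-0.13,  2.63, 14.54]), array([0.   , 0.001, 0.003]))
```

```bash
python3 -m pendant '-.1 2.6 0 0 0 0 -1;-.1 2.6 3 0 0 0 -1;-.1 2.6 6.5 0 0 0 -1;-.1 2.6 10 0 0 0 -1;-.1 2.6 13 0 0 0 -1;-.1 2.6 14.2 0 0 0 -1;-.1 2.6 14.5 0 0 0 -1;-.1 2.6 14.5 0 0 0 -1;-.1 2.6 14.5 0 0 0 -1'
python3 - <<'E'
from bench import arm
from h import *
o=arm.observe();print(o["ee_pos"],to(o,uw(.028,0,.088)))
c=arm.capture("wrist");cv2.imwrite("pics/w2.png",c["img"][:,:,::-1])
E
```

```text
clock: 2.78
ee_pos: [0.56, -0.2036, 0.1142]
tcp_rot: [2.603, 1.757, 0.001]
ft_force: [-0.3, 0.0, 0.6]
width: 0.001
gripper_force: 0.0
[ 0.56001322 -0.20357226  0.11420837] (array([-0.5 ,  0.21,  2.62]), array([ 0.001, -0.   ,  0.009]))
```

View pics/w2.png

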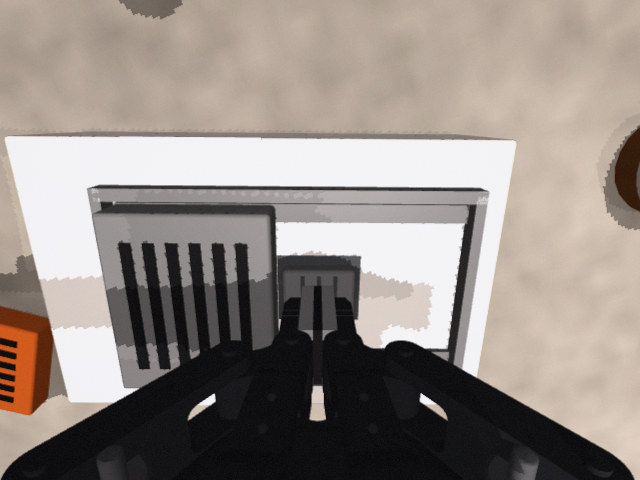

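```bash
python3 -m pendant '0 0 0 0 0 0 -1;0 0 0 0 0 0 -1'
python3 - <<'E'
from bench import arm
from h import *
for i in range(5):
    o=arm.observe();print(o["ee_pos"].round(4),to(o,uw(.028,0,.088)));arm.capture("top")
E
```

```text
clock: 3.0
ee_pos: [0.5603, -0.2042, 0.1149]
tcp_rot: [2.602, 1.756, 0.003]
ft_force: [0.4, -0.1, 0.4]
width: -0.0
gripper_force: 0.0
[ 0.5603 -0.2042  0.1149] (array([-0.45,  0.16,  2.69]), array([0.003, 0.   , 0.009]))
[ 0.5601 -0.2043  0.1147] (array([-0.44,  0.17,  2.67]), array([0.003, 0.   , 0.008]))
[ 0.5599 -0.2042  0.1144] (array([-0.43,  0.2 ,  2.64]), array([0.002, 0.   , 0.008]))
[ 0.5597 -0.2042  0.1142] (array([-0.43,  0.22,  2.62]), array([0.002, 0.   , 0.008]))
[ 0.5596 -0.2041  0.1139] (array([-0.43,  0.23,  2.59]), array([0.001, 0.   , 0.008]))
```

The fingertips at (318,300) stand over the tab at (318,280) and need a few mm of sideways correction. I shift them, then press in small steps.

```bash
python3 -m pendant '-.4 .1 0 0 0 .008 -1;-.4 .1 .5 0 0 .008 -1;-.4 .1 1 0 0 .008 -1;-.4 .1 1.3 0 0 .008 -1;-.4 .1 1.6 0 0 .008 -1;-.4 .1 1.6 0 0 .008 -1'
python3 -m pendant '0 0 .2 0 0 0 -1;0 0 .4 0 0 0 -1;0 0 .6 0 0 0 -1;0 0 .6 0 0 0 -1;0 0 .6 0 0 0 -1'
python3 -c "
from h import *;from bench import arm;o=arm.observe();print(o['ee_pos'],to(o,uw(.028,0,.088)))"
```

```text
clock: 3.75
ee_pos: [0.5581, -0.2078, 0.0962]
tcp_rot: [-2.61, -1.745, 0.002]
ft_force: [0.2, 0.1, -0.1]
width: 0.001
gripper_force: 0.0
clock: 4.17
ee_pos: [0.5588, -0.208, 0.0913]
tcp_rot: [2.611, 1.746, 0.0]
ft_force: [-0.3, 1.2, 1.3]
width: -0.001
gripper_force: 0.4
[ 0.55884431 -0.20804004  0.0912964 ] (array([-0.04,  0.16,  0.33]), array([ 0., -0.,  0.]))
```

```bash
python3 -m pendant '0 0 .2 0 0 0 -1;0 0 .4 0 0 0 -1;0 0 .4 0 0 0 -1;0 0 .4 0 0 0 -1'
python3 -m pendant '0 0 .15 0 0 0 -1;0 0 .3 0 0 0 -1;0 0 .3 0 0 0 -1;0 0 .3 0 0 0 -1'
```

```text
clock: 4.5
ee_pos: [0.5589, -0.2081, 0.088]
tcp_rot: [2.611, 1.746, 0.001]
ft_force: [-2.2, 0.9, 7.8]
width: -0.002
gripper_force: 3.7
clock: 4.83
ee_pos: [0.559, -0.2081, 0.0879]
tcp_rot: [2.61, 1.745, 0.002]
ft_force: [-6.8, 2.9, 26.1]
width: 0.001
gripper_force: 12.5
```

The hard stop came at TCP z 0.088, with the tip 1 mm above the deck, and 26 N on it. So the tab is fully in. I lift off and go behind the cover.

```bash
python3 -m pendant '0 0 -3 0 0 0 -1;0 0 -6 0 0 0 -1;0 -4 -6.5 0 0 0 -1;0 -8 -6.5 0 0 0 -1;0 -12.3 -6.5 0 0 0 -1;0 -12.3 -6.5 0 0 0 -1;0 -12.3 -6.5 0 0 0 -1;0 -12.3 -6.5 0 0 0 -1'
python3 - <<'E'
from bench import arm
from h import *
o=arm.observe();print(o["ee_pos"],to(o,uw(-.096,0,.096)))
c=arm.capture("wrist");cv2.imwrite("pics/w3.png",c["img"][:,:,::-1])
E
```

```text
clock: 5.5
ee_pos: [0.4457, -0.1614, 0.1496]
tcp_rot: [2.61, 1.745, 0.002]
ft_force: [0.0, 0.5, -0.4]
width: 0.003
gripper_force: 0.0
[ 0.44569461 -0.16135091  0.14958446] (array([-0.02, -0.01,  5.36]), array([0.002, 0.   , 0.   ]))
```

View pics/w3.png

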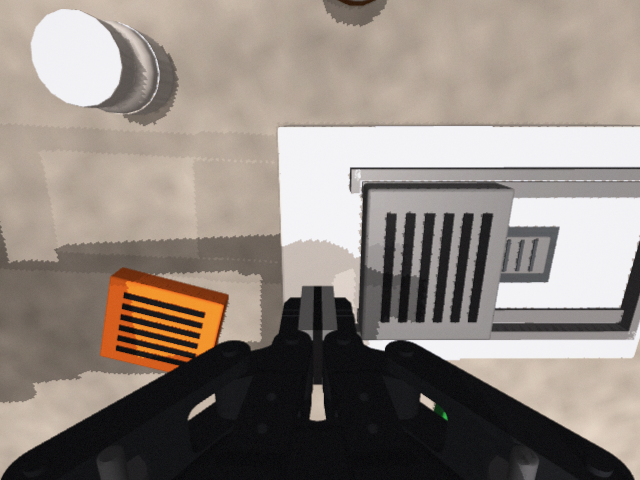

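The tab now lies flush at (527,255), and the cover's rear edge at column 365 is clear of the fingers (352). I descend and make contact slowly.

```bash
python3 -m pendant '0 0 2 0 0 0 -1;0 0 4 0 0 0 -1;0 0 5 0 0 0 -1;0 0 5.3 0 0 0 -1;0 0 5.3 0 0 0 -1;0 0 5.3 0 0 0 -1'
python3 -m pendant '0 .3 0 0 0 0 -1;0 .6 0 0 0 0 -1;0 .9 0 0 0 0 -1;0 1.1 0 0 0 0 -1;0 1.3 0 0 0 0 -1;0 1.5 0 0 0 0 -1;0 1.7 0 0 0 0 -1;0 1.9 0 0 0 0 -1;0 2.1 0 0 0 0 -1'
```

```text
clock: 6.05
ee_pos: [0.4466, -0.1618, 0.0964]
tcp_rot: [2.611, 1.746, 0.001]
ft_force: [0.6, 0.3, -0.2]
width: 0.001
gripper_force: 0.0
clock: 6.8
ee_pos: [0.4641, -0.1689, 0.0963]
tcp_rot: [-2.611, -1.746, 0.001]
ft_force: [-2.0, 0.9, 2.0]
width: -0.0
gripper_force: 1.4
```

```bash
python3 -m pendant '0 .3 0 0 0 0 -1;0 .6 0 0 0 0 -1;0 .9 0 0 0 0 -1;0 1.2 0 0 0 0 -1;0 1.5 0 0 0 0 -1;0 1.8 0 0 0 0 -1;0 2.1 0 0 0 0 -1;0 2.4 0 0 0 0 -1;0 2.7 0 0 0 0 -1;0 3 0 0 0 0 -1;0 3.3 0 0 0 0 -1'
python3 -m pendant '0 .3 0 0 0 0 -1;0 .6 0 0 0 0 -1;0 .9 0 0 0 0 -1;0 1.2 0 0 0 0 -1;0 1.5 0 0 0 0 -1;0 1.8 0 0 0 0 -1;0 2.1 0 0 0 0 -1;0 2.4 0 0 0 0 -1;0 2.7 0 0 0 0 -1;0 3 0 0 0 0 -1;0 3.3 0 0 0 0 -1;0 3.3 0 0 0 0 -1'
python3 - <<'E'
from bench import arm
from h import *
o=arm.observe();print((Ro.from_euler('z',-YAW).apply(o["ee_pos"]-U)))
c=arm.capture("wrist");cv2.imwrite("pics/w4.png",c["img"][:,:,::-1])
E
```

```text
clock: 7.72
ee_pos: [0.4954, -0.1819, 0.0963]
tcp_rot: [2.611, 1.746, 0.0]
ft_force: [-3.1, 0.1, 2.3]
width: 0.001
gripper_force: 1.0
clock: 8.72
ee_pos: [0.5266, -0.1948, 0.0964]
tcp_rot: [2.61, 1.746, 0.001]
ft_force: [-0.5, -0.8, -0.3]
width: -0.002
gripper_force: 0.0
[-0.00839879  0.00028714  0.09636527]
```

View pics/w4.png

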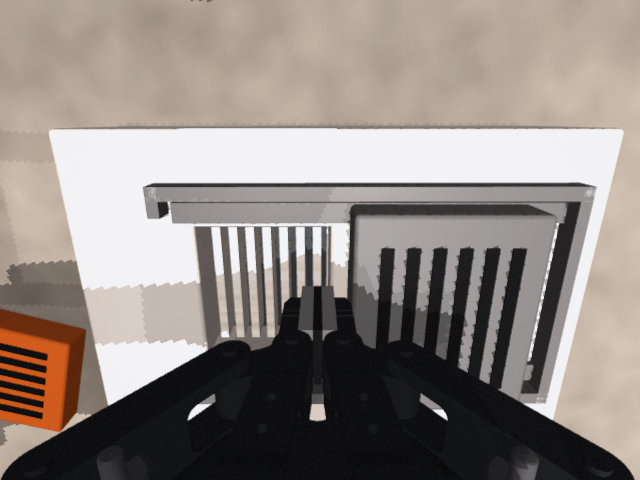

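The opening at (200–330, 225–345) is fully visible, and the cover sits flat beyond it with its rear edge at column ~353. I back off, lift, and check the numbers.

```bash
python3 -m pendant '0 -.5 0 0 0 0 -1;0 -1.2 0 0 0 0 -1;0 -2 0 0 0 0 -1;0 -2 -3 0 0 0 -1;0 -2 -7 0 0 0 -1;0 -2 -11 0 0 0 -1;0 -2 -14 0 0 0 -1;0 -2 -14 0 0 0 -1;0 -2 -14 0 0 0 -1;0 -2 -14 0 0 0 -1'
python3 - <<'E'
from bench import arm
from h import *
c=arm.capture("wrist");im=c["img"][:,:,::-1].copy()
for s in (.036,.044,.052):
  for y in(-.045,.045):
    for x,col in((-.038,(0,0,255)),(.038,(255,0,0))):
      u=proj(c,uw(s+x,y,.093))[0];cv2.circle(im,tuple(int(round(v)) for v in u),2,col,-1)
for p in [(-.062,-.034,.07),(-.062,.034,.07),(-.002,.034,.07),(-.002,-.034,.07)]:
    u=proj(c,uw(*p))[0];cv2.circle(im,tuple(int(round(v)) for v in u),2,(0,200,0),-1)
cv2.imwrite("pics/w5.png",cv2.resize(im[90:330,140:500],None,fx=2,fy=2))
E
```

```text
clock: 9.6
ee_pos: [0.5058, -0.1861, 0.2358]
tcp_rot: [-2.611, -1.746, 0.001]
ft_force: [0.6, -0.9, -0.9]
width: 0.002
gripper_force: 0.0
```

View pics/w5.png

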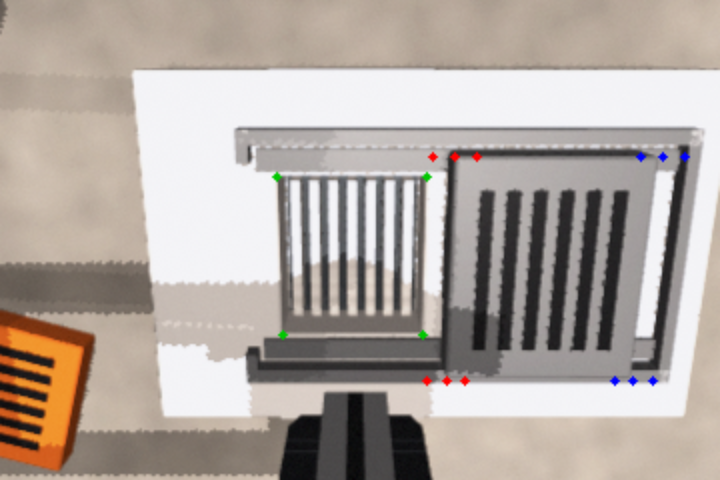

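The cover's edges (rear at column ~450, front at ~655) match x ≈ 0.044, about 76 mm of travel. It lies flat, the opening (278–426, 176–335) is clear, and the robot touches nothing.

```bash
python3 -c "
from bench import arm;print(arm.sign_off())"
```

```text
the job is handed in; nothing more can be done
None
```

I pressed the louvred unit's tab fully in and pushed its cover about 76 mm, so the filter opening is clear and the cover lies flat on the landing; the job is handed in, but sign-off returned no verdict.

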